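Shut the tool chest at the end of the day

TASK

Close up the green steel tool chest using only your fingertips: push all three drawers fully home first, because the lid locks them, then press the lid down until it is fully shut. Do not slam anything or pull the drawers or the lid further open, and leave everything else on the bench where it is.

Things in the scene. Friction and masses are not known exactly. Their poses are not given: they have to be found in the camera images.
- chest: Dark green steel tool chest, fixed to the bench: 360 wide (its y), 190 deep (its x), 191 high with the lid shut. Origin at the centre of its underside, z up; the front with its three full-width drawers looks along its own -x (front face at x = -95). Walls end 165 high; the open till under the lid has its floor at 141. Wire handles stand out 20 from both sides
- drawer_top (a joint): opening of the top drawer in m: 0 fully home (panel flush with the chest's front), grows as it slides out along the chest's -x, stop at 0.12; starts at 0.025 to 0.075. Runs stiffly (about 3 N) and stays where it is left. Front panel 336 wide, from height 96 to 132
- drawer_mid (a joint): the same for the middle drawer; panel from height 57 to 93
- drawer_low (a joint): the same for the low drawer; panel from height 10 to 54
- drawer_top_pull (a point): middle of the front face of the top drawer's pull, an aluminium bar 10 high along the whole upper edge of the panel, standing out 14 in front of it; moves with the drawer, height 127; at chest x = -109 when home
- drawer_mid_pull (a point): the same on the middle drawer (height 88)
- drawer_low_pull (a point): the same on the low drawer (height 49)
- lid (a joint): opening angle of the lid in rad: 0 fully shut, grows as its front edge rises, stop at 1.75; starts half open at 0.6 to 1.05. The hinge is stiff: the lid stays where it is left, shut too, and takes about 2 to 6 N, pressed near its front edge, to move down
- lid_edge (a point): middle of the lid's front edge, on its outer (upper) face; moves with the lid: 195 from the hinge axis along the lid and 26 above it. The lid is a sheet 368 wide with a rim 20 deep, about 0.4 kg; its outer face is smooth and flat, level at height 191 when shut
- lid_hinge (a point): middle of the lid's hinge axis, at the chest's upper back edge: 95 behind the chest's centre, 165 high, axis along the chest's y
- socket: loose steel socket, 28 across, 22 high, standing in the left half of the till under the lid (a ratchet and an extension bar lie fixed in the other half, under 20 high); origin at the centre of its underside
- padlock: brass padlock, 80 long, 42 wide and 22 high, lying on the bench in front of the drawers, off to the chest's left (its +y); origin under its case
- spray_can: grey spray can with a white cap, 66 across, 200 high, standing 370 to 400 in front of the chest's centre, off to the chest's left (its +y); origin at the centre of its underside
- oil_bottle: black oil bottle, 60 across, 160 high, standing behind the chest; origin at the centre of its underside
- tape_roll: roll of grey tape, 100 across, 48 high, lying flat about 380 in front of the chest's centre; origin at the centre of its underside
- bolt_jar: amber jar with a steel cap, 80 across, 95 high, standing behind the chest; origin at the centre of its underside

How it is judged:
By the outcome, as a careful person would: the job done as asked, in the order asked, and still so for the second after the job is handed in, with the robot touching nothing.
It also fails if it takes over 54 s, if anything falls off the work surface, if the arm or the gripper's body presses on something with over 40 N, if the wrist force passes 120 N, or if a joint passes its speed limit or range.

ROBOT

A 7-joint arm with a two-finger parallel gripper is mounted at the origin on the work surface. World frame = base frame: x ahead of the robot, y to its left, z up, the work surface at z = 0. Lengths are in m, angles in rad, forces in N, time in s.
With the tool pointing down it reaches from about 0.35 to 0.9 m from the base axis. Payload 19.9 kg.
Tool frame: the origin (TCP) lies midway between the tips of the shut fingers; the grasp point (between the pads) lies 19 mm behind it; z points along the fingers, y is the line along which they close (so a half turn about z gives the same grasp; the last joint's range is limited). The gripper opens to 85 mm and grips with 20 to 120 N. Pads are 22 mm wide; open, the fingers measure 114 mm over their backs; the gripper's body (76 mm by 85 mm) begins 54 mm behind the grasp point. The pads swing forward as they close: fully open they stand 13 mm farther back than shut.
Start: joints at [-1.149, 0.417, -0.01, 1.614, 0.005, 1.111, -0.053], TCP at [0.279, 0.559, 0.231] pointing down, gripper open.
Joint ranges: [-2.81, 2.81], [-0.39, 2.02], [-1.27, 1.25], [0.06, 2.57], [-1.19, 4.33], [0.19, 2], [-2.82, 2.82]. Speed limits (rad/s): [1.89, 1.89, 2.39, 2.39, 3.01, 3.01, 3.01].

INTERFACE

Orientations are given as a unit quaternion [x, y, z, w].
In Python, from station import ctrl gives the robot as it stands.
- The arm moves only by the tool play_rows, never from a script. Its argument "increments" is a list of rows, each an object of numbers: "tx", "ty", "tz": the shift along the tool's x, y, z in units of 40 mm (1.0 is 40 mm); "wx", "wy", "wz": the turn, a rotation vector about the tool's x, y, z in units of 8 degrees (1.0 is 8 degrees); "claw": the closure in counts, from 0 (fully open) to 255 (shut). In form: [{"tx": .., "ty": .., "tz": .., "wx": .., "wy": .., "wz": .., "claw": ..}, ...]. A call has 1 to 8 rows; each row is the pose to reach, as a shift and turn from the pose commanded when the call began, along the tool's axes at that moment; what a row does not reach only later rows make up. A row lasts 1/8 s, in which the tool goes at most 62.5 mm and 10.7 degrees, less where a joint would pass 70% of its speed; a pose out of reach is approached as far as the arm can. A call with a gripper value outside its range is refused whole. The fingers move at their own pace and stop on an object; "grip_force" is the grip in N (left out, the last holds). Time passes only in rows, so rows that repeat a pose let the fingers close. It gives the time, the measured TCP pose, the force, the opening and the grip force at its end, in the units of the state.
- ctrl.get_state(): the state, without advancing time (a new reading comes with each control period).
- ctrl.get_image(name): name is "scene" or "top" or "wrist"; returns (picture, depth): 384x512x3 uint8, red, green, blue; 384x512 float32, m along the optical axis (not along the pixel's ray), 0 where there is no reading.
- ctrl.camera_info(name): a dict with "fov_y" (degrees; the focal length in pixels is half the picture's height over the tangent of half this angle, whatever the lens; pixels are square), "cx", "cy" (the principal point, pixels), "extrinsics" (4x4, takes a point from camera to world coordinates); the wrist camera has in their place "hand_eye" (4x4, takes a point from camera to tool coordinates, whose origin is the TCP and whose axes are the flange's). Camera axes: x right, y up, looking along -z (the intrinsics and any distortion apply to the point x, -y, -z); pixel columns grow to the right and rows downward; lengths in m; the calibration is good to about 2 mm. A picture is of the moment at which its call begins: read the wrist's pose just before it. camera_info takes no time and is no camera call.
- ctrl.hand_in(): hands the job in; it is judged then, once.
The state is a dict: "time_s": time; "joint_pos": joint angles; "dq": joint speeds; "effort": joint torques, N m; "eef_pos": TCP position; "tool_rot": TCP orientation; "wrist_force": force on the tool from outside, world axes, zero at the start; "ft_torque": the same for the moment, N m; "opening": finger opening in m; "gripper_force": force on a finger pad.
Only numpy, scipy, OpenCV 4.12 (cv2) and the standard library are available. Lean on these libraries where they do the work, as an engineer would, in place of code of your own. Each camera call takes 0.05 s, during which the arm holds its last target. There are 200 camera calls.

## Working session

There is one attempt and no reset: what is moved stays moved. The work goes in short steps, Python scripts to look and compute and a tool call to move; the robot and the scene stay as the last step left them, time stands still between calls to the robot, and variables do not carry over. Pictures are saved under pics/ and viewed, at most 10 in all, crops included, and the job is handed in when it is done.

Besides the shell and the picture viewer there is one more tool, called by a JSON object that holds its "name" and its "arguments". play_rows: Moves the arm, as the interface text tells. Its arguments: {"type":"object","properties":{"increments":{"type":"array","items":{"type":"object","properties":{"tx":{"type":"number"},"ty":{"type":"number"},"tz":{"type":"number"},"wx":{"type":"number"},"wy":{"type":"number"},"wz":{"type":"number"},"claw":{"type":"number"}}}},"grip_force":{"type":"number"}},"required":["increments"]}

```bash
mkdir -p pics; ls; python3 - <<'E'
from station import ctrl
import cv2,numpy as np
s=ctrl.get_state();print({k:np.round(v,3) for k,v in s.items()})
ims=[]
for n in("scene","top"):
    im,d=ctrl.get_image(n);np.savez(f"pics/{n}0.npz",im=im,d=d);cv2.imwrite(f"pics/{n}0.png",im[...,::-1]);i=ctrl.camera_info(n);print(n,i,(d>0).mean())
E
```

```text
pics
{'time_s': np.float64(0.0), 'joint_pos': array([-1.149,  0.418, -0.01 ,  1.614,  0.005,  1.111, -0.053]), 'dq': array([-0.001, -0.001, -0.001,  0.   , -0.001, -0.   , -0.   ]), 'effort': array([ 1.0000e-03, -8.6448e+01,  6.8000e-01, -4.3490e+01,  1.9000e-02,
        8.0000e-03,  0.0000e+00]), 'eef_pos': array([0.279, 0.559, 0.231]), 'tool_rot': array([ 0.229,  0.973, -0.001, -0.   ]), 'wrist_force': array([-0.215, -0.044,  0.029]), 'ft_torque': array([ 0.011, -0.01 , -0.025]), 'gripper_force': np.float64(0.0), 'opening': np.float64(0.086)}
scene {'fov_y': 51.113710951590875, 'cx': 253.49985978358688, 'cy': 185.23955670367314, 'extrinsics': array([[ 0.94682643, -0.30757452,  0.09443312,  0.68540542],
       [ 0.32173357,  0.90264464, -0.2858674 , -0.31108526],
       [ 0.00268598,  0.30104912,  0.95360485,  1.30386368],
       [ 0.        ,  0.        ,  0.        ,  1.        ]])} 0.9961090087890625
top {'fov_y': 54.10501399880829, 'cx': 250.95113745376673, 'cy': 182.16664545628302, 'extrinsics': array([[ 0.0051456 ,  0.9863804 , -0.16439958,  0.42142229],
       [-0.99994462,  0.0035661 , -0.00990141,  0.02628316],
       [-0.00918029,  0.16444143,  0.98634413,  1.08413852],
       [ 0.        ,  0.        ,  0.        ,  1.        ]])} 0.9958089192708334
```

View pics/scene0.png

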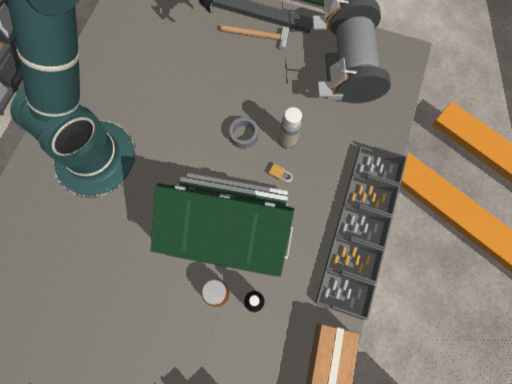

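View pics/top0.png

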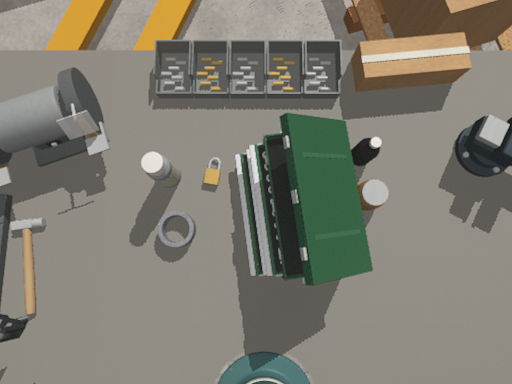

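Scene: the chest is at (225,230) with its front facing up the image. Top: pulls at x≈245–265, till at (285,200), lid at (325,200), padlock at (212,172), can at (160,168), tape at (177,229). The front faces roughly world +y.

```bash
cat > h.py <<'E'
import numpy as np,cv2
from station import ctrl
def cloud(n,d,im):
    i=ctrl.camera_info(n);f=192/np.tan(np.radians(i["fov_y"]/2))
    v,u=np.mgrid[:384,:512];P=np.stack([(u-i["cx"])*d/f,-(v-i["cy"])*d/f,-d],-1)
    T=i["extrinsics"];return P@T[:3,:3].T+T[:3,3]
E
python3 - <<'E'
from h import *
np.set_printoptions(precision=4,suppress=True)
for n in("scene","top"):
    z=np.load(f"pics/{n}0.npz");im,d=z["im"].astype(int),z["d"];P=cloud(n,d,im)
    box=(P[...,0]>.1)&(P[...,0]<.85)&(abs(P[...,1])<.4)
    print(n,"bench z",np.median(P[...,2][box&(P[...,2]<.03)]))
    r,g,b=im[...,0],im[...,1],im[...,2]
    grn=(g>r+15)&(g>b+8)&box&(P[...,2]>.2)
    Q=P[grn];c=np.median(Q,0);Q=Q[np.linalg.norm(Q-c,axis=1)<.3]
    for _ in range(4):
        c=Q.mean(0);nv=np.linalg.svd(Q-c,full_matrices=False)[2][2];Q=Q[abs((Q-c)@nv)<.006]
    nv*=np.sign(nv[2]);print("lid",len(Q),c,nv,"angle",np.arccos(nv[2]),"yaw of horiz",np.arctan2(nv[1],nv[0]))
    rect=Q;print(" zrange",np.percentile(Q[:,2],[.5,99.5]))
    al=(im.min(-1)>130)&(im.max(-1)-im.min(-1)<40)&box
    for lo,hi in((.04,.065),(.08,.105),(.118,.14)):
        m=al&(P[...,2]>lo)&(P[...,2]<hi);nl,L,S,_=cv2.connectedComponentsWithStats(m.astype(np.uint8))
        if nl<2: continue
        k=1+S[1:,4].argmax();q=P[L==k];c=q.mean(0);dv=np.linalg.svd(q-c,full_matrices=False)[2][0]
        t=(q-c)@dv;print(" pull",len(q),c,dv,"yaw",np.degrees(np.arctan2(dv[1],dv[0])),t.min(),t.max(),"z",np.median(q[:,2]), "ends",c+t.min()*dv,c+t.max()*dv)
E
```

```text
scene bench z -0.00040675023250758
lid 8050 [ 0.535  -0.1351  0.253 ] [ 0.0825 -0.5884  0.8044] angle 0.6362011731925014 yaw of horiz -1.4315142786908166
 zrange [0.2007 0.3026]
 pull 263 [0.5302 0.0551 0.0531] [0.9915 0.1301 0.0032] yaw 7.476674442105731 -0.18921557853993892 0.1440653147181937 z 0.052867083475713894 ends [0.3426 0.0304 0.0525] [0.673  0.0738 0.0535]
 pull 448 [ 0.5606 -0.2941  0.0951] [ 0.9587 -0.2843  0.0068] yaw -16.516930765771495 -0.03456348338819917 0.03407108312401329 z 0.0950491344275548 ends [ 0.5275 -0.2843  0.0949] [ 0.5933 -0.3038  0.0953]
 pull 331 [0.5348 0.0144 0.1317] [ 0.9909  0.1345 -0.001 ] yaw 7.730594918114675 -0.1879698652833787 0.14539925319312724 z 0.13173320022994206 ends [ 0.3485 -0.0109  0.1319] [0.6789 0.0339 0.1315]
top bench z -0.00017414815272553952
lid 8856 [ 0.5263 -0.1296  0.2562] [ 0.0823 -0.5881  0.8046] angle 0.6358448104080983 yaw of horiz -1.4317853260768454
 zrange [0.2006 0.3028]
 pull 600 [0.5063 0.0536 0.0537] [-0.9904 -0.1382 -0.    ] yaw -172.05671501376537 -0.16934921881387255 0.16627734028852967 z 0.05367597563707771 ends [0.6741 0.077  0.0537] [0.3417 0.0306 0.0537]
 pull 512 [ 0.5601 -0.2912  0.0951] [-0.9268 -0.3755 -0.0037] yaw -157.94735771471545 -0.03418866620411296 0.033484123294579615 z 0.09497760713201964 ends [ 0.5918 -0.2784  0.0953] [ 0.5291 -0.3038  0.095 ]
 pull 768 [0.5122 0.0134 0.1317] [-0.9907 -0.1363 -0.0002] yaw -172.1687325963904 -0.16816740454492315 0.16625604486776244 z 0.1316361278234372 ends [0.6788 0.0363 0.1317] [ 0.3475 -0.0092  0.1316]
```

```bash
cat >> h.py <<'E'
from scipy.spatial.transform import Rotation as Ro
np.set_printoptions(precision=3,suppress=True)
ex=np.array([.139,-.990,0]);ex/=np.linalg.norm(ex);ez=np.array([0,0,1.]);ey=np.cross(ez,ex)
O=np.array([.531,-.1136,0])
C=np.stack([ex,ey,ez],1)  # chest -> world
def toC(p): return (np.asarray(p)-O)@C
def go(p,tilt,yflip=1,s=None):
    """p in chest frame (m); tilt deg from straight down toward chest +x; prints the increment"""
    s=s or ctrl.get_state();t=np.radians(tilt)
    z=ex*np.sin(t)-ez*np.cos(t);y=ey*yflip;x=np.cross(y,z)
    R0=Ro.from_quat(s["tool_rot"]);R=Ro.from_matrix(np.stack([x,y,z],1))
    d=R0.inv().apply(O+C@np.array(p)-s["eef_pos"])/.04
    w=(R0.inv()*R).as_rotvec(degrees=True)/8
    print(p,tilt,"t",np.round(d,2),"w",np.round(w,2))
E
python3 - <<'E'
from h import *
z=np.load("pics/top0.npz");im,d=z["im"].astype(int),z["d"];P=cloud("top",d,im);Q=toC(P)
al=(im.min(-1)>130)&(im.max(-1)-im.min(-1)<40)&(abs(Q[...,1])<.17)&(Q[...,0]<-.09)&(Q[...,0]>-.25)
for a in(.053,.092,.131):
    q=Q[al&(abs(Q[...,2]-a)<.008)];print(len(q),np.percentile(q,[2,50,98],axis=0))
for nm,(u,v) in dict(can=(153,160),pad=(212,178),tape=(177,215),tape2=(177,243)).items(): print(nm,P[v,u],Q[v,u])
for p,t in(((-.27,0,.30),0),((-.27,0,.30),45),((-.2,0,.2),45)): go(p,t)
E
```

```text
600 [[-0.175 -0.161  0.05 ]
 [-0.169 -0.003  0.054]
 [-0.163  0.16   0.058]]
364 [[-0.143 -0.161  0.089]
 [-0.139 -0.009  0.093]
 [-0.135  0.159  0.096]]
767 [[-0.136 -0.161  0.128]
 [-0.128 -0.001  0.132]
 [-0.121  0.16   0.135]]
can [0.622 0.272 0.199] [-0.369  0.144  0.199]
pad [0.61  0.149 0.023] [-0.249  0.115  0.023]
tape [0.502 0.241 0.045] [-0.355  0.02   0.045]
tape2 [0.425 0.237 0.048] [-0.362 -0.056  0.048]
(-0.27, 0, 0.3) 0 t [-9.32 -6.67 -1.72] w [-0.01  0.    6.94]
(-0.27, 0, 0.3) 45 t [-9.32 -6.67 -1.72] w [ 2.71 -5.17  6.57]
(-0.2, 0, 0.2) 45 t [-10.31  -8.11   0.78] w [ 2.71 -5.17  6.57]
```

{"name": "play_rows", "arguments": {"increments": [{"tx": -1.2,"ty": -0.8,"tz": -0.5,"wx": 0.3,"wy": -0.6,"wz": 0.8,"claw": 255},{"tx": -2.3,"ty": -1.7,"tz": -0.9,"wx": 0.7,"wy": -1.3,"wz": 1.6,"claw": 255},{"tx": -3.5,"ty": -2.5,"tz": -1.3,"wx": 1.0,"wy": -1.9,"wz": 2.5,"claw": 255},{"tx": -4.7,"ty": -3.3,"tz": -1.7,"wx": 1.4,"wy": -2.6,"wz": 3.3,"claw": 255},{"tx": -5.8,"ty": -4.2,"tz": -1.7,"wx": 1.7,"wy": -3.2,"wz": 4.1,"claw": 255},{"tx": -7.0,"ty": -5.0,"tz": -1.7,"wx": 2.0,"wy": -3.9,"wz": 4.9,"claw": 255},{"tx": -8.2,"ty": -5.8,"tz": -1.7,"wx": 2.4,"wy": -4.5,"wz": 5.7,"claw": 255},{"tx": -9.3,"ty": -6.7,"tz": -1.7,"wx": 2.7,"wy": -5.2,"wz": 6.6,"claw": 255}]}}

```text
time_s: 1.1
eef_pos: [0.4929, 0.1518, 0.2994]
tool_rot: [0.609, 0.694, -0.251, 0.292]
wrist_force: [1.1, 0.8, -0.0]
opening: 0.0002
gripper_force: 0.0
```

```bash
python3 - <<'E'
from h import *
s=ctrl.get_state();print(s["time_s"],s["eef_pos"],toC(s["eef_pos"]),s["joint_pos"],s["opening"],s["wrist_force"])
print(Ro.from_quat(s["tool_rot"]).as_matrix().T@C)
for p in((-.27,0,.3),(-.19,-.01,.16),(-.165,-.01,.127)): go(p,45)
E
```

```text
1.1 [0.493 0.152 0.299] [-0.268 -0.001  0.299] [-1.051  0.403  0.42   1.737  0.522  1.468 -0.671] 0.00018530418882363637 [ 1.114  0.831 -0.006]
[[-0.703  0.01  -0.711]
 [ 0.007  1.     0.007]
 [ 0.711  0.001 -0.703]]
(-0.27, 0, 0.3) 45 t [ 0.02  0.02 -0.04] w [ 0.    0.04 -0.07]
(-0.19, -0.01, 0.16) 45 t [ 1.1  -0.24  3.84] w [ 0.    0.04 -0.07]
(-0.165, -0.01, 0.127) 45 t [ 1.25 -0.24  4.86] w [ 0.    0.04 -0.07]
```

{"name": "play_rows", "arguments": {"increments": [{"tx": 0.5,"ty": -0.1,"tz": 1.2,"claw": 255},{"tx": 1.0,"ty": -0.2,"tz": 2.4,"claw": 255},{"tx": 1.4,"ty": -0.2,"tz": 3.5,"claw": 255},{"tx": 1.8,"ty": -0.2,"tz": 4.4,"claw": 255},{"tx": 1.83,"ty": -0.2,"tz": 4.55,"claw": 255},{"tx": 1.5,"ty": -0.2,"tz": 4.9,"claw": 255},{"tx": 1.21,"ty": -0.2,"tz": 5.17,"claw": 255},{"tx": 1.21,"ty": -0.2,"tz": 5.17,"claw": 255}]}}

```text
$.increments[0]: bad value
```

```bash
python3 - <<'E'
from h import *
s=ctrl.get_state();print(s["time_s"],toC(s["eef_pos"]),s["wrist_force"])
for p in((-.155,-.01,.119),(-.14,-.01,.119),(-.122,-.01,.119)): go(p,45)
E
```

```text
1.1 [-0.268 -0.001  0.299] [ 1.114  0.831 -0.006]
(-0.155, -0.01, 0.119) 45 t [ 1.21 -0.24  5.18] w [ 0.    0.04 -0.07]
(-0.14, -0.01, 0.119) 45 t [ 0.95 -0.24  5.45] w [ 0.    0.04 -0.07]
(-0.122, -0.01, 0.119) 45 t [ 0.63 -0.24  5.77] w [ 0.    0.04 -0.07]
```

{"name": "play_rows", "arguments": {"increments": [{"tx": 0.5,"ty": -0.1,"tz": 1.2,"wx": 0,"wy": 0,"wz": 0,"claw": 255},{"tx": 1.0,"ty": -0.2,"tz": 2.4,"wx": 0,"wy": 0,"wz": 0,"claw": 255},{"tx": 1.4,"ty": -0.2,"tz": 3.5,"wx": 0,"wy": 0,"wz": 0,"claw": 255},{"tx": 1.8,"ty": -0.2,"tz": 4.4,"wx": 0,"wy": 0,"wz": 0,"claw": 255},{"tx": 1.8,"ty": -0.2,"tz": 4.55,"wx": 0,"wy": 0,"wz": 0,"claw": 255},{"tx": 1.5,"ty": -0.2,"tz": 4.9,"wx": 0,"wy": 0,"wz": 0,"claw": 255},{"tx": 1.2,"ty": -0.2,"tz": 5.2,"wx": 0,"wy": 0,"wz": 0,"claw": 255},{"tx": 1.2,"ty": -0.2,"tz": 5.2,"wx": 0,"wy": 0,"wz": 0,"claw": 255}]}}

```text
time_s: 2.1
eef_pos: [0.501, 0.0384, 0.1195]
tool_rot: [0.609, 0.694, -0.25, 0.291]
wrist_force: [0.9, -0.1, 1.4]
opening: 0.0001
gripper_force: 0.0
```

```bash
python3 - <<'E'
from h import *
s=ctrl.get_state();print(s["time_s"],toC(s["eef_pos"]),s["wrist_force"]@C)
for p in((-.155,-.01,.119),(-.14,-.01,.119),(-.122,-.01,.119)): go(p,45)
E
```

```text
2.1 [-0.155 -0.009  0.12 ] [0.263 0.907 1.395]
(-0.155, -0.01, 0.119) 45 t [ 0.01 -0.04  0.  ] w [ 0.01  0.01 -0.06]
(-0.14, -0.01, 0.119) 45 t [-0.25 -0.03  0.27] w [ 0.01  0.01 -0.06]
(-0.122, -0.01, 0.119) 45 t [-0.57 -0.03  0.59] w [ 0.01  0.01 -0.06]
```

{"name": "play_rows", "arguments": {"increments": [{"tx": -0.08,"ty": 0,"tz": 0.08,"wx": 0,"wy": 0,"wz": 0,"claw": 255},{"tx": -0.16,"ty": 0,"tz": 0.16,"wx": 0,"wy": 0,"wz": 0,"claw": 255},{"tx": -0.24,"ty": 0,"tz": 0.24,"wx": 0,"wy": 0,"wz": 0,"claw": 255},{"tx": -0.32,"ty": 0,"tz": 0.32,"wx": 0,"wy": 0,"wz": 0,"claw": 255},{"tx": -0.39,"ty": 0,"tz": 0.39,"wx": 0,"wy": 0,"wz": 0,"claw": 255},{"tx": -0.46,"ty": 0,"tz": 0.46,"wx": 0,"wy": 0,"wz": 0,"claw": 255},{"tx": -0.52,"ty": 0,"tz": 0.52,"wx": 0,"wy": 0,"wz": 0,"claw": 255},{"tx": -0.57,"ty": 0,"tz": 0.57,"wx": 0,"wy": 0,"wz": 0,"claw": 255}]}}

```text
time_s: 3.1
eef_pos: [0.5052, 0.0079, 0.1185]
tool_rot: [0.608, 0.695, -0.25, 0.291]
wrist_force: [0.9, 3.5, 0.0]
opening: -0.0004
gripper_force: 1.6
```

```bash
python3 - <<'E'
from h import *
s=ctrl.get_state();print(s["time_s"],toC(s["eef_pos"]),s["wrist_force"]@C)
im,d=ctrl.get_image("top");P=cloud("top",d,im);Q=toC(P);cv2.imwrite("pics/top1.png",cv2.resize(im[120:300,180:420,::-1],None,fx=3,fy=3))
im=im.astype(int);al=(im.min(-1)>130)&(im.max(-1)-im.min(-1)<40)&(abs(Q[...,1])<.17)&(Q[...,0]<-.09)&(Q[...,0]>-.25)
for a in(.053,.092,.131):
    q=Q[al&(abs(Q[...,2]-a)<.008)];print(len(q),np.percentile(q,[2,50,98],axis=0)[:,0])
E
```

```text
3.1 [-0.124 -0.009  0.119] [-3.29   1.413  0.024]
426 [-0.176 -0.168 -0.162]
597 [-0.143 -0.136 -0.129]
697 [-0.118 -0.111 -0.105]
```

View pics/top1.png

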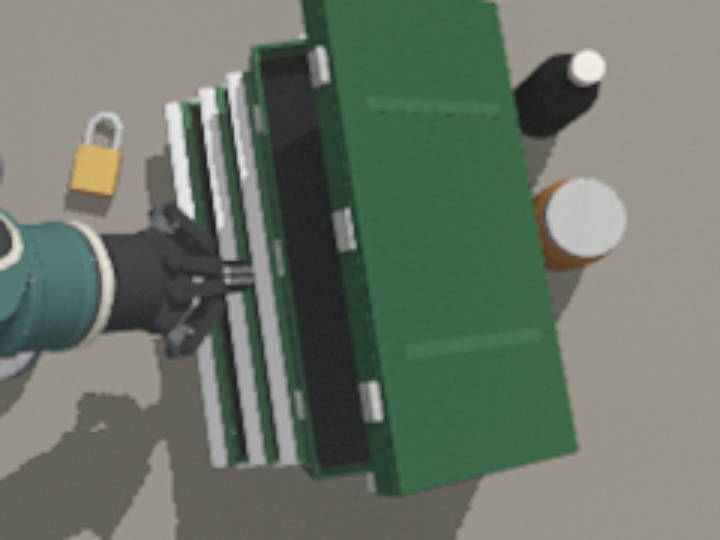

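The crop shows the fingertips on the top pull at (240,272). The top drawer is about 9 mm short of home, and the other two are still out.

{"name": "play_rows", "arguments": {"increments": [{"tx": -0.04,"ty": 0,"tz": 0.04,"wx": 0,"wy": 0,"wz": 0,"claw": 255},{"tx": -0.08,"ty": 0,"tz": 0.08,"wx": 0,"wy": 0,"wz": 0,"claw": 255},{"tx": -0.11,"ty": 0,"tz": 0.11,"wx": 0,"wy": 0,"wz": 0,"claw": 255}]}}

```text
time_s: 3.52
eef_pos: [0.5061, 0.0018, 0.1185]
tool_rot: [0.608, 0.695, -0.25, 0.291]
wrist_force: [0.9, 3.2, 0.5]
opening: -0.0002
gripper_force: 1.5
```

{"name": "play_rows", "arguments": {"increments": [{"tx": -0.02,"ty": 0,"tz": 0.02,"wx": 0,"wy": 0,"wz": 0,"claw": 255},{"tx": -0.04,"ty": 0,"tz": 0.04,"wx": 0,"wy": 0,"wz": 0,"claw": 255}]}}

```text
time_s: 3.78
eef_pos: [0.5064, -0.0004, 0.1186]
tool_rot: [0.608, 0.695, -0.25, 0.291]
wrist_force: [1.1, 3.3, 0.3]
opening: -0.0
gripper_force: 1.5
```

{"name": "play_rows", "arguments": {"increments": [{"tx": -0.02,"ty": 0,"tz": 0.02,"wx": 0,"wy": 0,"wz": 0,"claw": 255},{"tx": -0.03,"ty": 0,"tz": 0.03,"wx": 0,"wy": 0,"wz": 0,"claw": 255}]}}

```text
time_s: 4.03
eef_pos: [0.5066, -0.001, 0.1184]
tool_rot: [0.608, 0.696, -0.25, 0.291]
wrist_force: [-4.8, 13.9, 6.3]
opening: 0.0002
gripper_force: 7.4
```

{"name": "play_rows", "arguments": {"increments": [{"tx": 0.4,"ty": 0,"tz": -0.4,"wx": 0,"wy": 0,"wz": 0,"claw": 255},{"tx": 0.79,"ty": 0,"tz": -0.8,"wx": 0,"wy": 0,"wz": 0,"claw": 255},{"tx": 1.1,"ty": 0,"tz": -0.5,"wx": 0,"wy": 0,"wz": 0,"claw": 255},{"tx": 1.48,"ty": 0,"tz": -0.11,"wx": 0,"wy": 0,"wz": 0,"claw": 255},{"tx": 1.42,"ty": 0,"tz": -0.05,"wx": 0,"wy": 0,"wz": 0,"claw": 255},{"tx": 1.34,"ty": 0,"tz": 0.03,"wx": 0,"wy": 0,"wz": 0,"claw": 255},{"tx": 1.26,"ty": 0,"tz": 0.11,"wx": 0,"wy": 0,"wz": 0,"claw": 255},{"tx": 1.18,"ty": 0,"tz": 0.19,"wx": 0,"wy": 0,"wz": 0,"claw": 255}]}}

```text
time_s: 5.03
eef_pos: [0.5032, 0.0255, 0.0802]
tool_rot: [0.608, 0.695, -0.25, 0.291]
wrist_force: [-1.6, 3.1, 1.8]
opening: -0.0001
gripper_force: 1.6
```

```bash
python3 - <<'E'
from h import *
s=ctrl.get_state();print(s["time_s"],toC(s["eef_pos"]),s["wrist_force"]@C)
for p in((-.115,-.01,.08),): go(p,45)
E
```

```text
5.025 [-0.142 -0.008  0.08 ] [-3.329 -1.111  1.825]
(-0.115, -0.01, 0.08) 45 t [-0.47 -0.04  0.47] w [ 0.02  0.01 -0.05]
```

{"name": "play_rows", "arguments": {"increments": [{"tx": -0.08,"ty": 0,"tz": 0.08,"wx": 0,"wy": 0,"wz": 0,"claw": 255},{"tx": -0.16,"ty": 0,"tz": 0.16,"wx": 0,"wy": 0,"wz": 0,"claw": 255},{"tx": -0.24,"ty": 0,"tz": 0.24,"wx": 0,"wy": 0,"wz": 0,"claw": 255},{"tx": -0.31,"ty": 0,"tz": 0.31,"wx": 0,"wy": 0,"wz": 0,"claw": 255},{"tx": -0.36,"ty": 0,"tz": 0.36,"wx": 0,"wy": 0,"wz": 0,"claw": 255},{"tx": -0.4,"ty": 0,"tz": 0.4,"wx": 0,"wy": 0,"wz": 0,"claw": 255},{"tx": -0.43,"ty": 0,"tz": 0.43,"wx": 0,"wy": 0,"wz": 0,"claw": 255}]}}

```text
time_s: 5.9
eef_pos: [0.5064, 0.0015, 0.0798]
tool_rot: [0.608, 0.695, -0.25, 0.291]
wrist_force: [1.7, 3.7, 1.8]
opening: -0.0001
gripper_force: 1.5
```

{"name": "play_rows", "arguments": {"increments": [{"tx": -0.02,"ty": 0,"tz": 0.02,"wx": 0,"wy": 0,"wz": 0,"claw": 255},{"tx": -0.04,"ty": 0,"tz": 0.04,"wx": 0,"wy": 0,"wz": 0,"claw": 255}]}}

```text
time_s: 6.15
eef_pos: [0.5066, -0.0007, 0.0798]
tool_rot: [0.608, 0.695, -0.25, 0.291]
wrist_force: [1.9, 4.1, 0.1]
opening: -0.0002
gripper_force: 1.5
```

{"name": "play_rows", "arguments": {"increments": [{"tx": -0.02,"ty": 0,"tz": 0.02,"wx": 0,"wy": 0,"wz": 0,"claw": 255},{"tx": -0.03,"ty": 0,"tz": 0.03,"wx": 0,"wy": 0,"wz": 0,"claw": 255}]}}

```text
time_s: 6.4
eef_pos: [0.5068, -0.0011, 0.0796]
tool_rot: [0.608, 0.696, -0.249, 0.291]
wrist_force: [-6.3, 17.8, 9.7]
opening: 0.0
gripper_force: 8.8
```

{"name": "play_rows", "arguments": {"increments": [{"tx": 0.6,"ty": 0,"tz": -0.6,"wx": 0,"wy": 0,"wz": 0,"claw": 255},{"tx": 1.41,"ty": 0,"tz": -1.42,"wx": 0,"wy": 0,"wz": 0,"claw": 255},{"tx": 1.45,"ty": 0,"tz": -1.4,"wx": 0,"wy": 0,"wz": 0,"claw": 255},{"tx": 2.1,"ty": 0,"tz": -0.73,"wx": 0,"wy": 0,"wz": 0,"claw": 255},{"tx": 2.1,"ty": 0,"tz": -0.73,"wx": 0,"wy": 0,"wz": 0,"claw": 255},{"tx": 1.98,"ty": 0,"tz": -0.61,"wx": 0,"wy": 0,"wz": 0,"claw": 255},{"tx": 1.9,"ty": 0,"tz": -0.53,"wx": 0,"wy": 0,"wz": 0,"claw": 255},{"tx": 1.82,"ty": 0,"tz": -0.45,"wx": 0,"wy": 0,"wz": 0,"claw": 255}]}}

```text
time_s: 7.4
eef_pos: [0.4987, 0.061, 0.0416]
tool_rot: [0.608, 0.695, -0.25, 0.291]
wrist_force: [-0.5, 4.0, 3.3]
opening: -0.0001
gripper_force: 1.6
```

```bash
python3 - <<'E'
from h import *
s=ctrl.get_state();print(s["time_s"],toC(s["eef_pos"]),s["wrist_force"]@C)
for p in((-.115,-.01,.041),): go(p,45)
E
```

```text
7.4 [-0.177 -0.008  0.042] [-3.991  0.049  3.287]
(-0.115, -0.01, 0.041) 45 t [-1.09 -0.05  1.12] w [ 0.02  0.01 -0.05]
```

{"name": "play_rows", "arguments": {"increments": [{"tx": -0.1,"ty": 0,"tz": 0.1,"wx": 0,"wy": 0,"wz": 0,"claw": 255},{"tx": -0.2,"ty": 0,"tz": 0.2,"wx": 0,"wy": 0,"wz": 0,"claw": 255},{"tx": -0.3,"ty": 0,"tz": 0.3,"wx": 0,"wy": 0,"wz": 0,"claw": 255},{"tx": -0.4,"ty": 0,"tz": 0.4,"wx": 0,"wy": 0,"wz": 0,"claw": 255},{"tx": -0.5,"ty": 0,"tz": 0.5,"wx": 0,"wy": 0,"wz": 0,"claw": 255},{"tx": -0.6,"ty": 0,"tz": 0.6,"wx": 0,"wy": 0,"wz": 0,"claw": 255},{"tx": -0.7,"ty": 0,"tz": 0.7,"wx": 0,"wy": 0,"wz": 0,"claw": 255},{"tx": -0.78,"ty": 0,"tz": 0.78,"wx": 0,"wy": 0,"wz": 0,"claw": 255}]}}

```text
time_s: 8.4
eef_pos: [0.5043, 0.017, 0.041]
tool_rot: [0.608, 0.695, -0.25, 0.291]
wrist_force: [2.2, 4.4, 0.1]
opening: -0.0006
gripper_force: 1.6
```

{"name": "play_rows", "arguments": {"increments": [{"tx": -0.08,"ty": 0,"tz": 0.08,"wx": 0,"wy": 0,"wz": 0,"claw": 255},{"tx": -0.14,"ty": 0,"tz": 0.14,"wx": 0,"wy": 0,"wz": 0,"claw": 255},{"tx": -0.19,"ty": 0,"tz": 0.19,"wx": 0,"wy": 0,"wz": 0,"claw": 255},{"tx": -0.23,"ty": 0,"tz": 0.23,"wx": 0,"wy": 0,"wz": 0,"claw": 255},{"tx": -0.26,"ty": 0,"tz": 0.26,"wx": 0,"wy": 0,"wz": 0,"claw": 255},{"tx": -0.29,"ty": 0,"tz": 0.29,"wx": 0,"wy": 0,"wz": 0,"claw": 255}]}}

```text
time_s: 9.15
eef_pos: [0.5065, 0.0011, 0.041]
tool_rot: [0.608, 0.695, -0.25, 0.291]
wrist_force: [1.6, 3.6, -0.9]
opening: -0.0004
gripper_force: 1.5
```

{"name": "play_rows", "arguments": {"increments": [{"tx": -0.02,"ty": 0,"tz": 0.02,"wx": 0,"wy": 0,"wz": 0,"claw": 255},{"tx": -0.04,"ty": 0,"tz": 0.04,"wx": 0,"wy": 0,"wz": 0,"claw": 255}]}}

```text
time_s: 9.4
eef_pos: [0.5069, -0.0009, 0.041]
tool_rot: [0.608, 0.695, -0.25, 0.291]
wrist_force: [-1.4, 10.3, 1.2]
opening: -0.0003
gripper_force: 5.5
```

{"name": "play_rows", "arguments": {"increments": [{"tx": -0.02,"ty": 0,"tz": 0.02,"wx": 0,"wy": 0,"wz": 0,"claw": 255},{"tx": -0.02,"ty": 0,"tz": 0.02,"wx": 0,"wy": 0,"wz": 0,"claw": 255}]}}

```text
time_s: 9.65
eef_pos: [0.5069, -0.001, 0.0409]
tool_rot: [0.608, 0.696, -0.25, 0.291]
wrist_force: [-4.0, 12.9, 5.9]
opening: -0.0001
gripper_force: 6.9
```

{"name": "play_rows", "arguments": {"increments": [{"tx": 0.4,"ty": 0,"tz": -0.4,"wx": 0,"wy": 0,"wz": 0,"claw": 255},{"tx": 1.0,"ty": 0,"tz": -1.0,"wx": 0,"wy": 0,"wz": 0,"claw": 255},{"tx": 1.3,"ty": 0,"tz": -1.7,"wx": 0,"wy": 0,"wz": 0,"claw": 255},{"tx": 0.5,"ty": 0,"tz": -2.7,"wx": 0,"wy": 0,"wz": 0,"claw": 255},{"tx": -0.5,"ty": 0,"tz": -3.7,"wx": 0,"wy": 0,"wz": 0,"claw": 255},{"tx": -1.5,"ty": 0,"tz": -4.7,"wx": 0,"wy": 0,"wz": 0,"claw": 255},{"tx": -2.5,"ty": 0,"tz": -5.7,"wx": 0,"wy": 0,"wz": 0,"claw": 255},{"tx": -4.3,"ty": 0,"tz": -7.3,"wx": 0,"wy": 0,"wz": 0,"claw": 255}]}}

```text
time_s: 10.65
eef_pos: [0.4925, 0.0849, 0.337]
tool_rot: [0.607, 0.696, -0.251, 0.291]
wrist_force: [0.5, 0.8, 0.1]
opening: -0.0004
gripper_force: 0.0
```

```bash
python3 - <<'E'
from h import *
s=ctrl.get_state();print(s["time_s"],toC(s["eef_pos"]),s["wrist_force"]@C,s["joint_pos"])
im,d=ctrl.get_image("top");P=cloud("top",d,im);Q=toC(P);cv2.imwrite("pics/top2.png",cv2.resize(im[100:300,130:400,::-1],None,fx=2.9,fy=2.9))
im=im.astype(int);al=(im.min(-1)>130)&(im.max(-1)-im.min(-1)<40)&(abs(Q[...,1])<.17)&(Q[...,0]<-.09)&(Q[...,0]>-.25)
for a in(.053,.092,.131):
    q=Q[al&(abs(Q[...,2]-a)<.008)];print(len(q),np.percentile(q,[2,50,98],axis=0)[:,0] if len(q) else 0)
r,g,b=im[...,0],im[...,1],im[...,2]
q=Q[(g>r+15)&(g>b+8)&(Q[...,2]>.2)&(abs(Q[...,1])<.17)&(Q[...,0]>-.06)];c=np.median(q,0);print(c, "slope",np.arctan(-np.polyfit(q[:,0],q[:,2],1)[0]))
for p in((-.02,0,.36),(-.02,0,.32)): go(p,0)
E
```

```text
10.65 [-0.202 -0.011  0.337] [-0.725  0.64   0.083] [-1.015  0.29   0.463  1.796  0.585  1.465 -0.591]
4 [-0.11  -0.109 -0.109]
8 [-0.11  -0.11  -0.109]
706 [-0.11  -0.103 -0.096]
[ 0.008 -0.009  0.262] slope 0.6077447210891662
(-0.02, 0, 0.36) 0 t [-3.49  0.24  2.92] w [ 0.07  5.61 -0.06]
(-0.02, 0, 0.32) 0 t [-2.78  0.23  3.63] w [ 0.07  5.61 -0.06]
```

View pics/top2.png

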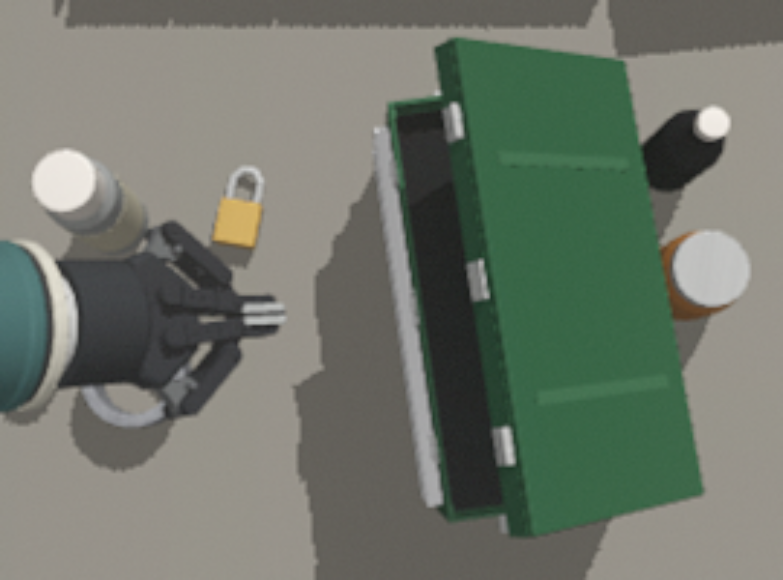

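All three pulls are aligned at chest x ≈ -0.110, so the drawers are home. The padlock at (238,215), the can and the tape are untouched. Next I move above the lid.

{"name": "play_rows", "arguments": {"increments": [{"tx": -0.7,"ty": 0,"tz": -0.3,"wx": 0,"wy": 0.7,"wz": 0,"claw": 255},{"tx": -1.2,"ty": 0.1,"tz": 0.2,"wx": 0,"wy": 1.5,"wz": 0,"claw": 255},{"tx": -1.7,"ty": 0.1,"tz": 0.8,"wx": 0,"wy": 2.3,"wz": 0,"claw": 255},{"tx": -2.2,"ty": 0.1,"tz": 1.3,"wx": 0,"wy": 3.1,"wz": 0,"claw": 255},{"tx": -2.6,"ty": 0.2,"tz": 1.9,"wx": 0,"wy": 3.9,"wz": 0,"claw": 255},{"tx": -3.1,"ty": 0.2,"tz": 2.5,"wx": 0,"wy": 4.7,"wz": 0,"claw": 255},{"tx": -3.5,"ty": 0.2,"tz": 2.9,"wx": 0,"wy": 5.6,"wz": 0,"claw": 255},{"tx": -3.5,"ty": 0.2,"tz": 2.9,"wx": 0,"wy": 5.6,"wz": 0,"claw": 255}]}}

```text
time_s: 11.7
eef_pos: [0.5253, -0.0971, 0.3528]
tool_rot: [0.66, 0.752, 0.001, 0.003]
wrist_force: [0.3, 1.1, -0.3]
opening: -0.0001
gripper_force: 0.0
```

```bash
python3 - <<'E'
from h import *
s=ctrl.get_state();print(s["time_s"],toC(s["eef_pos"]),s["wrist_force"]@C)
go((-.02,0,.31),0)
for th in np.arange(.636,-.05,-.05):
    u=.175;x=.095-u*np.cos(th)+.026*np.sin(th);z=.165+u*np.sin(th)+.026*np.cos(th)
    go((round(x+.011,4),0,round(z,4)),0,s=s)
E
```

```text
11.7 [-0.017 -0.003  0.353] [-1.069  0.501 -0.302]
(-0.02, 0, 0.31) 0 t [0.08 0.08 1.07] w [ 0.04  0.03 -0.06]
(np.float64(-0.0193), 0, np.float64(0.2899)) 0 t [0.06 0.07 1.57] w [ 0.04  0.03 -0.06]
(np.float64(-0.0254), 0, np.float64(0.2834)) 0 t [0.21 0.07 1.73] w [ 0.04  0.03 -0.06]
(np.float64(-0.0312), 0, np.float64(0.2767)) 0 t [0.36 0.07 1.9 ] w [ 0.04  0.03 -0.06]
(np.float64(-0.0366), 0, np.float64(0.2697)) 0 t [0.49 0.07 2.08] w [ 0.04  0.03 -0.06]
(np.float64(-0.0416), 0, np.float64(0.2625)) 0 t [0.62 0.07 2.26] w [ 0.04  0.03 -0.06]
(np.float64(-0.0463), 0, np.float64(0.255)) 0 t [0.74 0.06 2.44] w [ 0.04  0.03 -0.06]
(np.float64(-0.0506), 0, np.float64(0.2472)) 0 t [0.85 0.06 2.64] w [ 0.04  0.03 -0.06]
(np.float64(-0.0546), 0, np.float64(0.2393)) 0 t [0.95 0.06 2.83] w [ 0.04  0.03 -0.06]
(np.float64(-0.0581), 0, np.float64(0.2312)) 0 t [1.04 0.06 3.04] w [ 0.04  0.03 -0.06]
(np.float64(-0.0612), 0, np.float64(0.2229)) 0 t [1.11 0.06 3.24] w [ 0.04  0.03 -0.06]
(np.float64(-0.0639), 0, np.float64(0.2145)) 0 t [1.18 0.05 3.45] w [ 0.04  0.03 -0.06]
(np.float64(-0.0661), 0, np.float64(0.2059)) 0 t [1.24 0.05 3.67] w [ 0.04  0.03 -0.06]
(np.float64(-0.068), 0, np.float64(0.1973)) 0 t [1.29 0.05 3.88] w [ 0.04  0.03 -0.06]
(np.float64(-0.0693), 0, np.float64(0.1885)) 0 t [1.32 0.05 4.1 ] w [ 0.04  0.03 -0.06]
```

{"name": "play_rows", "arguments": {"increments": [{"tx": 0.05,"ty": 0,"tz": 0.6,"wx": 0,"wy": 0,"wz": 0,"claw": 255},{"tx": 0.06,"ty": 0,"tz": 1.1,"wx": 0,"wy": 0,"wz": 0,"claw": 255},{"tx": 0.06,"ty": 0,"tz": 1.35,"wx": 0,"wy": 0,"wz": 0,"claw": 255},{"tx": 0.06,"ty": 0,"tz": 1.46,"wx": 0,"wy": 0,"wz": 0,"claw": 255},{"tx": 0.06,"ty": 0,"tz": 1.57,"wx": 0,"wy": 0,"wz": 0,"claw": 255},{"tx": 0.13,"ty": 0,"tz": 1.65,"wx": 0,"wy": 0,"wz": 0,"claw": 255},{"tx": 0.21,"ty": 0,"tz": 1.73,"wx": 0,"wy": 0,"wz": 0,"claw": 255}]}}

```text
time_s: 12.58
eef_pos: [0.5254, -0.0859, 0.2835]
tool_rot: [0.657, 0.754, 0.0, 0.004]
wrist_force: [1.0, -2.5, 2.0]
opening: -0.0002
gripper_force: 1.1
```

```bash
python3 - <<'E'
from h import *
s=ctrl.get_state();print(s["time_s"],toC(s["eef_pos"]),s["wrist_force"]@C)
E
```

```text
12.575 [-0.028 -0.002  0.284] [2.585 0.694 2.015]
```

{"name": "play_rows", "arguments": {"increments": [{"tx": 0.15,"ty": 0,"tz": 0.17,"wx": 0,"wy": 0,"wz": 0,"claw": 255},{"tx": 0.28,"ty": 0,"tz": 0.35,"wx": 0,"wy": 0,"wz": 0,"claw": 255},{"tx": 0.41,"ty": 0,"tz": 0.53,"wx": 0,"wy": 0,"wz": 0,"claw": 255},{"tx": 0.53,"ty": 0,"tz": 0.71,"wx": 0,"wy": 0,"wz": 0,"claw": 255},{"tx": 0.64,"ty": 0,"tz": 0.9,"wx": 0,"wy": 0,"wz": 0,"claw": 255},{"tx": 0.74,"ty": 0,"tz": 1.08,"wx": 0,"wy": 0,"wz": 0,"claw": 255},{"tx": 0.83,"ty": 0,"tz": 1.26,"wx": 0,"wy": 0,"wz": 0,"claw": 255},{"tx": 0.9,"ty": 0,"tz": 1.43,"wx": 0,"wy": 0,"wz": 0,"claw": 255}]}}

```text
time_s: 13.58
eef_pos: [0.5206, -0.0505, 0.2255]
tool_rot: [0.657, 0.754, 0.0, 0.004]
wrist_force: [-0.4, -1.8, 1.3]
opening: 0.0
gripper_force: 0.8
```

```bash
python3 - <<'E'
from h import *
s=ctrl.get_state();print(s["time_s"],toC(s["eef_pos"]),s["wrist_force"]@C)
go((-.069,0,.195),0);go((-.069,0,.191),0)
E
```

```text
13.575 [-0.064 -0.002  0.225] [ 1.767 -0.635  1.337]
(-0.069, 0, 0.195) 0 t [0.13 0.03 0.76] w [ 0.04  0.04 -0.02]
(-0.069, 0, 0.191) 0 t [0.13 0.03 0.86] w [ 0.04  0.04 -0.02]
```

{"name": "play_rows", "arguments": {"increments": [{"tx": 0.03,"ty": 0,"tz": 0.12,"wx": 0,"wy": 0,"wz": 0,"claw": 255},{"tx": 0.06,"ty": 0,"tz": 0.24,"wx": 0,"wy": 0,"wz": 0,"claw": 255},{"tx": 0.08,"ty": 0,"tz": 0.36,"wx": 0,"wy": 0,"wz": 0,"claw": 255},{"tx": 0.1,"ty": 0,"tz": 0.47,"wx": 0,"wy": 0,"wz": 0,"claw": 255},{"tx": 0.11,"ty": 0,"tz": 0.56,"wx": 0,"wy": 0,"wz": 0,"claw": 255},{"tx": 0.12,"ty": 0,"tz": 0.64,"wx": 0,"wy": 0,"wz": 0,"claw": 255},{"tx": 0.13,"ty": 0,"tz": 0.71,"wx": 0,"wy": 0,"wz": 0,"claw": 255},{"tx": 0.13,"ty": 0,"tz": 0.76,"wx": 0,"wy": 0,"wz": 0,"claw": 255}]}}

```text
time_s: 14.58
eef_pos: [0.5201, -0.0456, 0.1954]
tool_rot: [0.657, 0.754, 0.0, 0.004]
wrist_force: [-0.9, 0.9, 1.0]
opening: 0.0004
gripper_force: 0.9
```

{"name": "play_rows", "arguments": {"increments": [{"tx": 0,"ty": 0,"tz": 0.04,"wx": 0,"wy": 0,"wz": 0,"claw": 255},{"tx": 0,"ty": 0,"tz": 0.07,"wx": 0,"wy": 0,"wz": 0,"claw": 255}]}}

```text
time_s: 14.82
eef_pos: [0.5202, -0.0457, 0.1927]
tool_rot: [0.657, 0.754, 0.0, 0.004]
wrist_force: [-0.4, 0.8, 1.5]
opening: 0.0002
gripper_force: 0.9
```

{"name": "play_rows", "arguments": {"increments": [{"tx": 0,"ty": 0,"tz": 0.03,"wx": 0,"wy": 0,"wz": 0,"claw": 255},{"tx": 0,"ty": 0,"tz": 0.03,"wx": 0,"wy": 0,"wz": 0,"claw": 255}]}}

```text
time_s: 15.08
eef_pos: [0.5201, -0.0457, 0.1914]
tool_rot: [0.657, 0.754, 0.0, 0.004]
wrist_force: [0.2, 0.6, 0.2]
opening: 0.0001
gripper_force: 0.0
```

{"name": "play_rows", "arguments": {"increments": [{"tx": 0,"ty": 0,"tz": 0.02,"wx": 0,"wy": 0,"wz": 0,"claw": 255},{"tx": 0,"ty": 0,"tz": 0.04,"wx": 0,"wy": 0,"wz": 0,"claw": 255}]}}

```text
time_s: 15.32
eef_pos: [0.5203, -0.0458, 0.1909]
tool_rot: [0.657, 0.754, 0.001, 0.004]
wrist_force: [-11.6, 2.7, 31.8]
opening: 0.0
gripper_force: 15.8
```

{"name": "play_rows", "arguments": {"increments": [{"tx": 0,"ty": 0,"tz": 0.02,"wx": 0,"wy": 0,"wz": 0,"claw": 255},{"tx": 0,"ty": 0,"tz": 0.03,"wx": 0,"wy": 0,"wz": 0,"claw": 255}]}}

```text
time_s: 15.58
eef_pos: [0.5205, -0.0457, 0.1907]
tool_rot: [0.657, 0.754, 0.001, 0.004]
wrist_force: [-20.1, 3.4, 48.8]
opening: -0.0005
gripper_force: 24.6
```

{"name": "play_rows", "arguments": {"increments": [{"tx": 0,"ty": 0,"tz": -0.05,"wx": 0,"wy": 0,"wz": 0,"claw": 255},{"tx": 0,"ty": 0,"tz": -0.15,"wx": 0,"wy": 0,"wz": 0,"claw": 255},{"tx": 0.2,"ty": 0,"tz": -0.7,"wx": 0,"wy": 0,"wz": 0,"claw": 255},{"tx": 0.8,"ty": 0,"tz": -1.8,"wx": 0,"wy": 0,"wz": 0,"claw": 255},{"tx": 1.8,"ty": 0,"tz": -2.7,"wx": 0,"wy": 0,"wz": 0,"claw": 255},{"tx": 2.8,"ty": 0,"tz": -3.2,"wx": 0,"wy": 0,"wz": 0,"claw": 255},{"tx": 3.8,"ty": 0,"tz": -3.5,"wx": 0,"wy": 0,"wz": 0,"claw": 255},{"tx": 3.8,"ty": 0,"tz": -3.5,"wx": 0,"wy": 0,"wz": 0,"claw": 255}]}}

```text
time_s: 16.58
eef_pos: [0.4984, 0.1085, 0.3285]
tool_rot: [0.656, 0.755, 0.001, 0.004]
wrist_force: [0.2, -1.6, 0.0]
opening: 0.0002
gripper_force: 0.0
```

```bash
python3 - <<'E'
from h import *
s=ctrl.get_state();print(s["time_s"],toC(s["eef_pos"]),s["wrist_force"]@C)
for n in("top","scene"):
    im,d=ctrl.get_image(n);Q=toC(cloud(n,d,im));cv2.imwrite(f"pics/{n}3.png",im[...,::-1])
    im=im.astype(int);r,g,b=im[...,0],im[...,1],im[...,2]
    q=Q[(g>r+15)&(g>b+8)&(Q[...,2]>.15)&(Q[...,2]<.25)&(abs(Q[...,1])<.17)&(abs(Q[...,0])<.1)];p=np.polyfit(q[:,0],q[:,2],1);print(n,"lid slope",-p[0],"z",p[1])
    al=(im.min(-1)>110)&(im.max(-1)-im.min(-1)<40)&(abs(Q[...,1])<.17)&(Q[...,0]<-.09)&(Q[...,0]>-.25)
    for a in(.05,.089,.131):
        q=Q[al&(abs(Q[...,2]-a)<.009)];print(len(q),np.percentile(q[:,0],[2,50,98]) if len(q) else 0)
E
```

```text
16.575 [-0.224 -0.001  0.328] [1.577 0.021 0.021]
top lid slope -0.0008656483615054529 z 0.19106416689489927
4 [-0.11  -0.11  -0.109]
87 [-0.11  -0.109 -0.109]
506 [-0.11  -0.105 -0.099]
scene lid slope 0.007235101423008157 z 0.19045410991089098
0 0
0 0
0 0
```

View pics/top3.png

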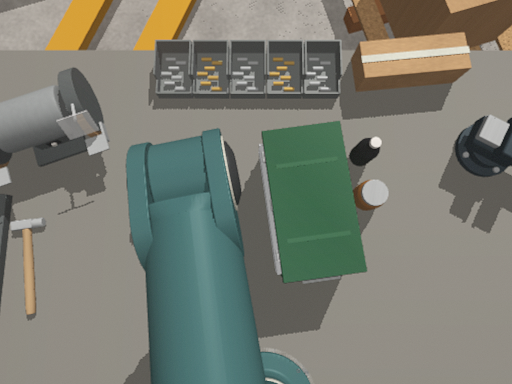

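The lid is flat at a height of 0.191 (272–365, 122–283), the drawers are home, and the robot is clear of everything.

```bash
python3 -c "
from station import ctrl
print(ctrl.hand_in())"
```

```text
the job is handed in; nothing more can be done
None
```

All three drawers were pushed home first and the lid was then pressed fully shut (flat at 0.191 m); nothing else was touched, and the job was handed in at about 17 s.

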